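# Hook a dropped bracket out of the wire guard

### The job

A steel foot bracket has slid under the fixed wire guard that protects the reagent bottles, where no hand fits. Pick up the hooked rod, reach it in through the guard's open end, catch the bracket's post and draw the bracket right out onto the open bench, not touching it with the gripper while it is under the guard; then set it down gently in the tray, standing flat on its foot, and lay the rod flat on the bench, outside the guard and the tray. Leave the two amber bottles, the red-labelled jar and the beaker standing where they are.

Things in the scene. Friction and masses are not known exactly. Their poses are not given: they have to be found in the camera images.
- guard: Fixed white-coated wire cage bolted to the bench; x -110..110 mm, y -130..130, 91 high, 6 mm wires. Roof bars 27.5 mm apart; both long sides and the +y end have wires 30 and 58 mm up. Only the y = -130 end, facing about world -y, is open: 214 wide, 85 high, no sill. Along the sides, 3 mm high bolted feet stick out 27 mm. Origin: on the bench, mid-plan; z up.
- hookrod: Loose hooked rod lying flat. Aluminium bar handle: y -55..55 mm, 22 wide (x), 30 high. A 7 mm steel rod goes on along +y, 15 mm up, to y = 215, turns to -x for 45, then back to -y for 17: a level J hook, pocket 38 wide. Origin: centre of the handle's underside. 0.28 kg, balances near y = 30; grip across the handle. +y starts near world +y.
- hook (a point): Middle of the hook's cross-piece, at (-22.5, 215, 15) mm in the hooked rod's frame. The cross-piece is 7 mm thick and catches on its side towards the handle. Axes as the rod's.
- bracket: Loose steel bracket, about 0.3 kg, under the guard, standing on its foot. Foot plate 56 mm (x) by 80 (y, -22..58), 8 thick; on it a round upright post, 18 in diameter, up to height 52. Origin: underside of the plate, on the post's axis; z up. Starts with +y roughly into the guard; it slides on the bench and trails behind the post when drawn.
- tray: Fixed open grey plastic tray, 190 x 190 x 35 mm high, walls and floor 5 mm thick, empty. Origin: centre of its underside; z up.
- bottle_a: Small amber bottle standing under the guard near its closed end, 36 mm in diameter, 62 mm high. Origin: centre of its underside.
- bottle_b: A second such bottle, beside the first near the closed end of the guard, same size and origin.
- vial: White jar with a red label on the bench beyond, 32 mm in diameter, 60 mm high. Origin: centre of its underside.
- beaker: Small glass beaker, 56 mm in diameter, 70 mm high. Origin: centre of its underside.
Mind the look-alikes: they are no part of the job. Leave any blue look-alike of the bracket alone.

How it is judged (in metres and radians):
On the way, in this order (a step that is already met when the one before it is completed fails the run):
1. the hook of the held rod is inside the guard (y of hook in the frame of guard between -0.115 and 0.13 m and x of hook in the frame of guard between -0.11 and 0.11 m and height (world z) of hook below 0.085 m and contact force between the fingers and hookrod above 0.5 N), for 0.1 s.
2. the bracket has been drawn out of the guard: its post is more than 30 mm outside the mouth, the foot on the bench, not held by the fingers (y of bracket in the frame of guard below -0.16 m and height (world z) of bracket below 0.02 m and contact force between the fingers and bracket below 0.2 N), for 0.2 s.
At the end, for the whole second after the job is handed in: The bracket stands flat on its foot on the tray's floor (within 0.1 rad of upright), the hooked rod lies flat on the bench (within 0.08 rad, handle underside within 5 mm of the bench) with its hook outside the guard and not in the tray, and both are released and at rest (x of bracket in the frame of tray between -0.09 and 0.09 m and y of bracket in the frame of tray between -0.09 and 0.09 m and z of bracket in the frame of tray below 0.012 m and angle between bracket's own z axis and vertical below 0.1 rad and linear speed of each of bracket, hookrod below 0.02 m/s and height (world z) of hookrod below 0.005 m and angle between hookrod's own z axis and vertical below 0.08 rad and (y of hook in the frame of guard below -0.13 m or x of hook in the frame of guard below -0.11 m or x of hook in the frame of guard above 0.11 m)); the robot touches nothing.
It fails at once if the robot touches the bracket while its post is still under the guard (contact force between any of the fingers, the arm and bracket above 0.5 N and y of bracket in the frame of guard above -0.13 m).
It fails at once if the bracket is dropped into the tray: loose over the tray with its foot more than 20 mm above the floor (contact force between the fingers and bracket below 0.1 N and z of bracket in the frame of tray above 0.025 m and x of bracket in the frame of tray between -0.095 and 0.095 m and y of bracket in the frame of tray between -0.095 and 0.095 m).
It fails at once if a bystander is shifted more than 30 mm or knocked over (distance of any of bottle_a, bottle_b, vial, beaker from where it was at the start of the episode above 0.03 m or angle between any of bottle_a, bottle_b, vial, beaker's own z axis and vertical above 0.5 rad).
It also fails if it takes over 72 s, if anything falls off the work surface, if the arm or the gripper's body presses on something with over 40 N, if the wrist force passes 120 N, or if a joint passes its speed limit or range.

### The arm

A 6-joint arm with a two-finger parallel gripper is mounted at the origin on the work surface. World frame = base frame: x ahead of the robot, y to its left, z up, the work surface at z = 0. Lengths are in mm, angles in rad, forces in N, time in s.
With the tool pointing down it reaches from about 300 to 775 mm from the base axis. Payload 14.6 kg.
Tool frame: the origin (TCP) lies midway between the tips of the shut fingers; the grasp point (between the pads) lies 19 mm behind it (arm.grip_depth is the distance from the TCP to the grasp point, in mm); z points along the fingers, y is the direction in which the jaws open and shut (so a half turn about z gives the same grasp; the last joint's range is limited). The gripper opens to 94 mm and grips with 3 to 60 N. Pads are 16 mm wide; open, the fingers measure 119 mm over their backs; the gripper's body (75 mm by 177 mm) begins 78 mm behind the grasp point.
Start: joints at [-1.223, 0.3, 1.521, -0, 1.321, -0.067], TCP at [221.646, -503.351, 205.446] pointing down, gripper open.
Joint ranges: [-3.03, 3.03], [-0.79, 2.21], [0.23, 2.52], [-1.04, 4.18], [0, 3.07], [-2.55, 2.55]. Speed limits (rad/s): [2.22, 2.22, 2.57, 3.14, 3.14, 3.14].

### API

Orientations are given as a 3x3 rotation matrix whose columns are the frame's x, y, z axes.
In Python, from cell import arm, imaging, ticket gives the robot as it stands. The module is installed in compiled form; this text tells all that it offers.
- The arm moves only by the tool drive_tool, never from a script. Its argument "deltas" is a list of rows, each a list of 4 numbers: the shift along the tool's x, y, z in cm, then the turn about the tool's z in rad. A call has 1 to 12 rows; each row is the pose to reach, as a shift and turn from the pose commanded when the call began, along the tool's axes at that moment; what a row does not reach only later rows make up. A row lasts 1/10 s, in which the tool goes at most 50 mm and 8.59 degrees, less where a joint would pass 70% of its speed; a pose out of reach is approached as far as the arm can. A call with a gripper value outside its range is refused whole. "gripper" is the finger opening in cm, from 0 to 9.4, set as the call begins (left out, the last holds). The fingers move at their own pace and stop on an object; "force" is the grip in N (left out, the last holds). Time passes only in rows, so rows that repeat a pose let the fingers close. It gives the time, the measured TCP pose, the force and the opening at its end, in the units of the state.
- arm.get_obs(): the state, without advancing time (a new reading comes with each control period).
- imaging.capture(name): name is "scene" or "top"; returns a dict with "color" (420x560x3 uint8, red, green, blue), "depth" (420x560 float32, mm along the optical axis (not along the pixel's ray), 0 where there is no reading), "intrinsics" (3x3 intrinsics, pixels), "dist_coeffs" ([k1, k2, p1, p2, k3] as OpenCV has them; the pictures are not rectified), "world_to_cam" (4x4, takes a point from world to camera coordinates). Camera axes: x right, y down, z forward; pixel columns grow to the right and rows downward; lengths in mm; the calibration is good to about 2 mm. A picture is of the moment at which its call begins.
- ticket.job_done(): hands the job in, once; it reports no verdict.
The state is a dict: "time_s": time; "joint_pos": joint angles; "qvel": joint speeds; "effort": joint torques, N m; "ee_pos": TCP position; "orientation": TCP orientation; "contact_force": force on the tool from outside, world axes, zero at the start; "moment": the same for the moment, N m; "grip_width": finger opening in mm.
Only numpy, scipy, OpenCV 4.12 (cv2) and the standard library are available. Lean on these libraries where they do the work, as an engineer would, in place of code of your own. Each camera call takes 0.05 s, during which the arm holds its last target. There are 200 camera calls.

## Working session

There is one attempt and no reset: what is moved stays moved. The work goes in short steps, Python scripts to look and compute and a tool call to move; the robot and the scene stay as the last step left them, time stands still between calls to the robot, and variables do not carry over. Pictures are saved under pics/ and viewed, about 8 in all and at most 12, crops included, and the job is handed in when it is done.

Besides the shell and the picture viewer there is one more tool, called after ">>>" as name(argument=value, ...) on one line, values as JSON. drive_tool: Moves the arm, as the interface text tells. Its arguments: {"type":"object","properties":{"deltas":{"type":"array"},"gripper":{"type":"number"},"force":{"type":"number"}},"required":["deltas"]}

```bash
mkdir -p pics; cat > h.py <<'E'
import numpy as np, cv2
from cell import arm, imaging, ticket
def cap(n):
    return imaging.capture(n)
def save(c,f,crop=None,s=1):
    im=c['color'][:,:,::-1]
    if crop: u0,v0,u1,v1=crop; im=im[v0:v1,u0:u1]
    im=cv2.resize(im,None,fx=s,fy=s,interpolation=cv2.INTER_CUBIC); cv2.imwrite('pics/'+f,im)
def ray(c,uv):
    uv=np.asarray(uv,float).reshape(-1,1,2)
    n=cv2.undistortPoints(uv,np.array(c['intrinsics'],float),np.array(c['dist_coeffs'],float)).reshape(-1,2)
    T=np.array(c['world_to_cam'],float);R=T[:3,:3];t=T[:3,3]
    return -R.T@t,np.c_[n,np.ones(len(n))]@R
def plane(c,uv,z):
    o,d=ray(c,uv); return o+d*((z-o[2])/d[:,2])[:,None]
def dep(c,uv):
    o,d=ray(c,uv); uv=np.asarray(uv,float).reshape(-1,2).round().astype(int)
    return o+d*c['depth'][uv[:,1],uv[:,0]][:,None]
def proj(c,P):
    T=np.array(c['world_to_cam'],float)
    return cv2.projectPoints(np.asarray(P,float).reshape(-1,1,3),cv2.Rodrigues(T[:3,:3])[0],T[:3,3],np.array(c['intrinsics'],float),np.array(c['dist_coeffs'],float))[0].reshape(-1,2)
def tri(c1,p1,c2,p2):
    o1,d1=ray(c1,p1);o2,d2=ray(c2,p2);A=np.c_[d1[0],-d2[0]]
    s=np.linalg.lstsq(A,o2-o1,rcond=None)[0];a=o1+s[0]*d1[0];b=o2+s[1]*d2[0]
    return (a+b)/2,np.linalg.norm(a-b)
E
python3 - <<'E'
from h import *
for n in('top','scene'):
    c=cap(n); save(c,n+'0.png',s=1.4); T=np.array(c['world_to_cam']); print(n,-T[:3,:3].T@T[:3,3],c['intrinsics'][0][0])
o=arm.get_obs();print(o['ee_pos'],o['orientation'],o['time_s'],arm.grip_depth)
E
```

```text
top [ 378.98150093   14.42668919 1215.45720786] 482.76671267934677
scene [1306.21562536 -158.57334983 1036.66890548] 504.59168268792587
[ 221.57020318 -503.15197207  204.95252255] [[ 9.15219775e-01  4.02954908e-01 -3.26045838e-04]
 [ 4.02955030e-01 -9.15219273e-01  9.62390055e-04]
 [ 8.93963612e-05 -1.01218022e-03 -9.99999484e-01]] 0.1 18.8
```

View pics/top0.png

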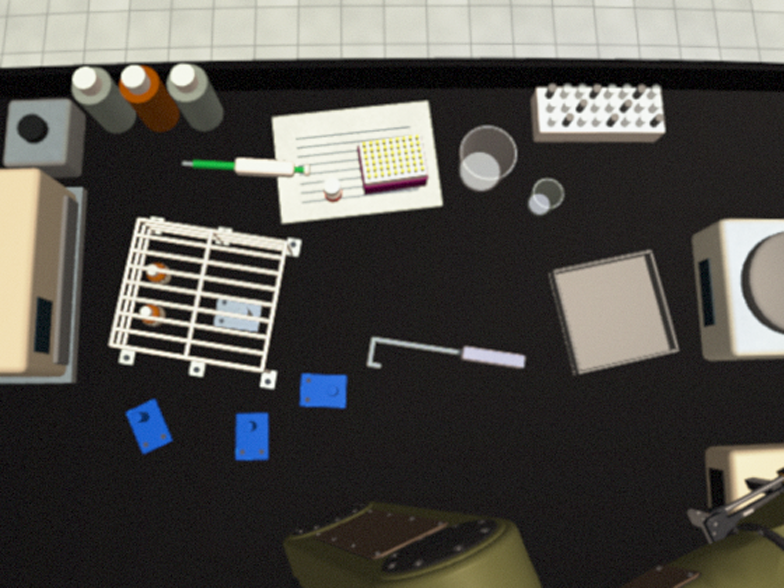

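View pics/scene0.png

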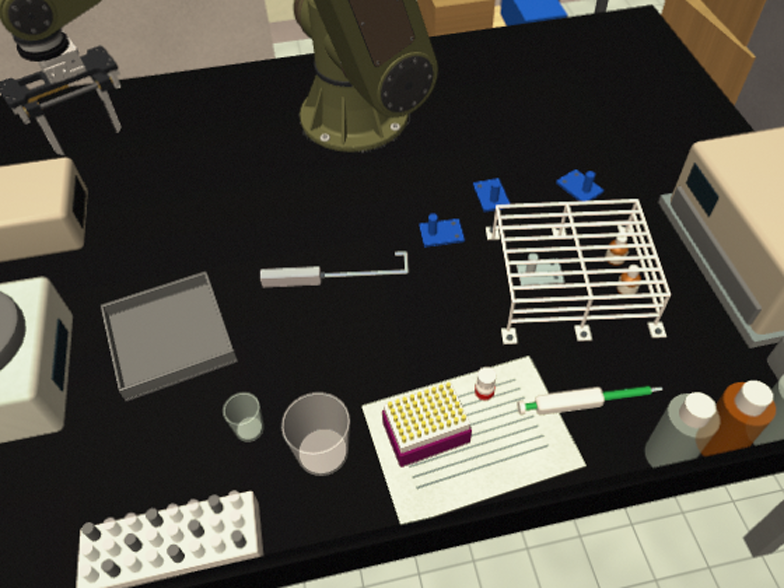

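Top view: guard at about (200,295) with its mouth to the right, rod handle at (493,357) and hook at (375,352), tray at (613,312). The jar is at (333,190), and the beaker is either the large glass at (485,160) or the small one at (543,197).

What could be taken for the bracket (top view): the steel-grey one under the guard at (237,313), and three blue ones at (323,390), (252,436) and (149,426). The grey one fits the description, so I'll check it in a close crop.

```bash
python3 - <<'E'
from h import *
a=cap('top'); b=cap('scene')
A=cv2.resize(a['color'][150:285,70:280,::-1],None,fx=3.6,fy=3.6,interpolation=cv2.INTER_CUBIC)
cv2.imwrite('pics/c_top.png',A)
B=cv2.resize(b['color'][130:250,270:490,::-1],None,fx=3.6,fy=3.6,interpolation=cv2.INTER_CUBIC)
cv2.imwrite('pics/c_sc.png',B)
# handle and tray by mask
for n,c,roi,z in(('top',a,(255,240,385,270),30),('scene',b,(180,175,295,210),30)):
    u0,v0,u1,v1=roi; g=c['color'][v0:v1,u0:u1].astype(int); m=(g.min(2)>110).astype(np.uint8)
    k,l,s,_=cv2.connectedComponentsWithStats(m); i=1+np.argmax(s[1:,4])
    p=np.argwhere(l==i)[:,::-1]+[u0,v0]; r=cv2.minAreaRect(p.astype(np.float32)); print(n,'handle',r,len(p))
    w=plane(c,cv2.boxPoints(r),z); print(w.round(1), 'depthz',dep(c,[r[0]]).round(1))
E
```

```text
top handle ((352.1965026855469, 254.7225341796875), (45.00893020629883, 9.427546501159668), 8.746162414550781) 422
[[ 451.6 -141.9   30. ]
 [ 474.4 -146.2   30. ]
 [ 455.6 -256.1   30. ]
 [ 432.7 -251.4   30. ]] depthz [[ 453.8 -199.3   26.9]]
scene handle ((206.58453369140625, 196.85980224609375), (12.123845100402832, 41.41178512573242), 87.39744567871094) 507
[[ 433.5 -250.    30. ]
 [ 451.7 -144.7   30. ]
 [ 491.8 -149.1   30. ]
 [ 473.8 -252.5   30. ]] depthz [[ 464.5 -199.1   31.9]]
```

View pics/c_top.png

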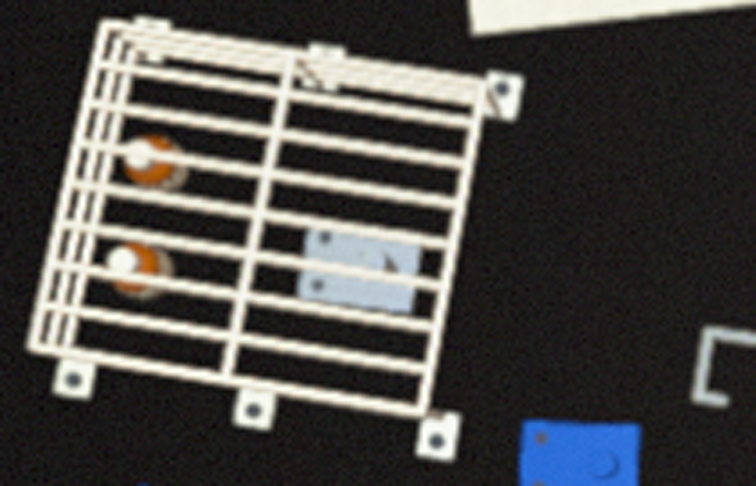

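View pics/c_sc.png

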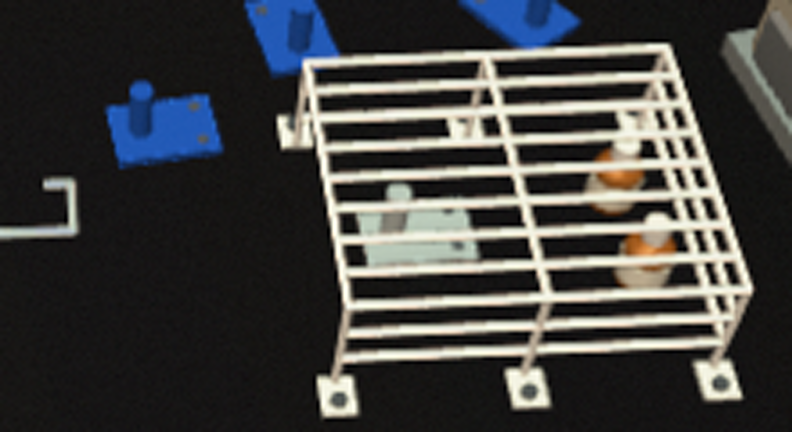

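Checked: the grey steel bracket (plate at crop ~(360,270), post seen at scene crop (398,205)) is under the guard, near the mouth. The blue ones are all outside it. Now I'll measure the points across both views.

```bash
cat >> h.py <<'E'
T=lambda p:(np.array(p,float)/3.6+[70,150])
S=lambda p:(np.array(p,float)/3.6+[270,130])
E
python3 - <<'E'
from h import *
a=cap('top'); b=cap('scene')
# guard roof corners (outer): mouth+x, mouth-x, closed+x, closed-x
gt=[(485,82),(425,412),(105,22),(32,350)]; gs=[(350,304),(308,62),(748,290),(668,47)]
for p,q in zip(gt,gs): print('roof',*[x.round(1) if hasattr(x,'round') else x for x in tri(a,T(p),b,S(q))], plane(a,T(p),89).round(1)[0])
# feet bolts (z=3)
ft=[(502,89),(436,441),(326,68),(253,410),(152,38),(73,379)]
fs=[(338,400),(296,131),(529,388),(465,127),(719,382),(628,118)]
for p,q in zip(ft,fs): print('foot',plane(a,T(p),3)[0].round(1),plane(b,S(q),3)[0].round(1))
print('plate top',plane(a,[T(p) for p in[(308,228),(420,240),(413,312),(300,296)]],8).round(1))
print('plate sc',plane(b,[S(p) for p in[(370,265),(357,205),(463,200),(480,258)]],8).round(1))
print('post top sc z52',plane(b,[S((399,192))],52).round(1),'base z8',plane(b,[S((388,232))],8).round(1))
print('hook',tri(a,T((704,368)),b,S((72,207))),plane(a,[T((704,368))],15))
print('hook bend',plane(a,[T((710,334)),T((699,402)),T((726,402))],15).round(1))
tt=np.array([(550,272),(652,250),(678,350),(576,373)])/1.4; print('tray',plane(a,tt,35).round(1),plane(a,tt,35).mean(0))
ts=np.array([(102,305),(207,274),(237,355),(125,397)])/1.4; print('tray sc',plane(b,ts,35).round(1),plane(b,ts,35).mean(0))
for n,p,z in(('small',(540,205),0),('large',(480,172),0),('jar',(333,195),10)): print(n,plane(a,[np.array(p)/1.4],z).round(0))
print('blue',plane(a,[np.array(p)/1.4 for p in[(300,374),(348,374),(348,407),(300,406)]],8).round(0))
E
```

```text
roof [651.4 160.5  89.8] 6.3 [650.8 157.5  89. ]
roof [434.1 198.8  88. ] 7.9 [433.1 194.7  89. ]
roof [697.5 417.3  86.8] 3.8 [696.2 414.6  89. ]
roof [477.3 458.7  84.1] 6.9 [475.9 453.2  89. ]
foot [666.3 156.2   3. ] [668.  159.8   3. ]
foot [417.2 200.7   3. ] [424.5 204.5   3. ]
foot [683.5 282.8   3. ] [687.9 289.5   3. ]
foot [440.  328.6   3. ] [450.2 331.    3. ]
foot [707.8 410.    3. ] [712.3 416.6   3. ]
foot [462.7 456.5   3. ] [470.1 454.8   3. ]
plate top [[566.8 291.7   8. ]
 [557.2 212.5   8. ]
 [506.6 216.8   8. ]
 [518.8 296.2   8. ]]
plate sc [[565.1 216.3   8. ]
 [509.4 224.8   8. ]
 [522.7 302.    8. ]
 [577.  294.9   8. ]]
post top sc z52 [[538.9 241.   52. ]] base z8 [[539.  238.6   8. ]]
hook (array([465.11044778,  17.02573683,  10.84659078]), np.float64(5.231093088577929)) [[464.31211934  14.45867182  15.        ]]
hook bend [[ 4.878e+02  1.000e+01  1.500e+01]
 [ 4.410e+02  1.820e+01  1.500e+01]
 [ 4.407e+02 -4.000e-01  1.500e+01]]
tray [[ 602.9 -307.4   35. ]
 [ 641.6 -499.8   35. ]
 [ 458.2 -533.    35. ]
 [ 421.7 -343.9   35. ]] [ 531.08512921 -421.00176129   35.        ]
tray sc [[ 458.2 -529.2   35. ]
 [ 429.  -345.1   35. ]
 [ 617.9 -305.    35. ]
 [ 657.1 -486.2   35. ]] [ 540.55391446 -416.38345866   35.        ]
small [[ 738. -306.    0.]]
large [[ 804. -195.    0.]]
jar [[758.  82.  10.]]
blue [[430. 142.   8.]
 [428.  57.   8.]
 [370.  58.   8.]
 [373. 142.   8.]]
```

Both views agree to about 4 mm. The guard yaw is about the same as the rod's: y axis ≈ (0.165, 0.986). The post is at about (537,239), which is guard y ≈ -70. Next I move above the handle, at rod y ≈ +25.

>>> drive_tool(deltas=[[34.9, -20.6, 10, -0.99], [34.9, -20.6, 10, -0.99], [34.9, -20.6, 10, -0.99], [34.9, -20.6, 10, -0.99], [34.9, -20.6, 10, -0.99], [34.9, -20.6, 10, -0.99], [34.9, -20.6, 10, -0.99], [34.9, -20.6, 10, -0.99], [34.9, -20.6, 10, -0.99], [34.9, -20.6, 10, -0.99], [34.9, -20.6, 10, -0.99], [34.9, -20.6, 10, -0.99]], gripper=6, force=30)

```text
time_s: 1.5
ee_pos: [457.7, -175.1, 105.8]
orientation: [[0.166, 0.986, 0.0], [0.986, -0.166, -0.0], [-0.0, 0.0, -1.0]]
contact_force: [-0.1, -0.4, 0.7]
grip_width: 60.0
```

>>> drive_tool(deltas=[[0, 0, 4, 0], [0, 0, 7, 0], [0, 0, 9, 0], [0, 0, 10.1, 0], [0, 0, 10.1, 0], [0, 0, 10.1, 0]])

```text
time_s: 2.1
ee_pos: [458.4, -174.8, 5.4]
orientation: [[0.166, 0.986, 0.001], [0.986, -0.166, -0.0], [-0.0, 0.001, -1.0]]
contact_force: [-0.0, 0.6, 0.2]
grip_width: 60.1
```

>>> drive_tool(deltas=[[0, 0, 0, 0], [0, 0, 0, 0], [0, 0, 0, 0], [0, 0, 0, 0], [0, 0, 0, 0], [0, 0, 0, 0], [0, 0, 0, 0]], gripper=1.5, force=45)

```text
time_s: 2.8
ee_pos: [458.1, -174.2, 4.6]
orientation: [[0.165, 0.986, 0.0], [0.986, -0.165, -0.0], [-0.0, 0.0, -1.0]]
contact_force: [0.3, 0.9, 2.3]
grip_width: 21.8
```

>>> drive_tool(deltas=[[0, 0, -2, 0], [0, 0, -4.5, 0], [0, 0, -5.5, 0], [0, 0, -5.5, 0], [4, 1, -5.5, 0], [8, 2, -5.5, 0], [12, 3, -5.5, 0], [14.5, 3.26, -5.5, 0], [15, 3.26, -5.5, 0], [15, 3.26, -5.5, 0], [15, 3.26, -5.5, 0]])

```text
time_s: 3.9
ee_pos: [514.4, -32.4, 58.8]
orientation: [[0.166, 0.986, -0.001], [0.986, -0.166, 0.0], [-0.0, -0.001, -1.0]]
contact_force: [-1.0, -0.5, -2.7]
grip_width: 21.6
```

```bash
python3 - <<'E'
from h import *
a=cap('top'); b=cap('scene')
A=cv2.resize(a['color'][165:285,130:285,::-1],None,fx=3.6,fy=3.6,interpolation=cv2.INTER_CUBIC)
B=cv2.resize(b['color'][135:215,240:395,::-1],None,fx=3.6,fy=3.6,interpolation=cv2.INTER_CUBIC)
B=B[:160] if 0 else B
im=np.vstack([cv2.resize(A,None,fx=.75,fy=.75),cv2.resize(B,None,fx=.75,fy=.75)]); print(im.shape,A.shape,B.shape)
cv2.imwrite('pics/out1.png',im)
E
```

```text
(540, 418, 3) (432, 558, 3) (288, 558, 3)
```

View pics/out1.png

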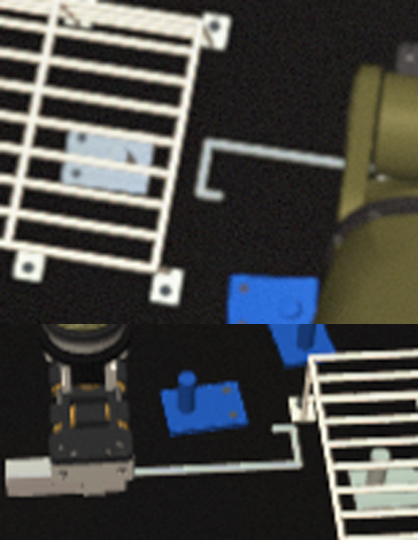

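The hook is held level just outside the mouth: top crop cross-piece (208,142)–(201,195), scene crop (299,465)–(294,428). Now I measure it against the post.

```bash
python3 - <<'E'
from h import *
a=cap('top'); b=cap('scene')
t=lambda p:(np.array(p,float)+.5)/2.7-.5+[130,165]
s=lambda p:(np.array(p,float)+.5-[0,324])/2.7-.5+[240,135]
for n,p,q in(('bend',(206,144),(299,465)),('corner',(201,193),(294,428)),('mid',(204,169),(297,447))):
    print(n,tri(a,t(p),b,s(q)),'top',plane(a,[t(p)],69).round(1),'scene',plane(b,[s(q)],69).round(1))
print('post top',plane(b,[s((381,455))],52).round(1), 'plate',plane(a,[t(p) for p in[(68,128),(154,136),(148,194),(62,183)]],8).round(1))
g=a['color'][165:285,130:285].astype(int)
E
```

```text
bend (array([544.65749772, 156.75833658,  67.48466439]), np.float64(0.9423880352240742)) top [[544.3 156.1  69. ]] scene [[545.9 156.7  69. ]]
corner (array([501.24901332, 162.68801967,  69.47866115]), np.float64(5.062389408242303)) top [[500.7 160.3  69. ]] scene [[501.1 165.4  69. ]]
mid (array([522.70581983, 159.92670772,  67.09515439]), np.float64(3.964474262378377)) top [[522.  157.7  69. ]] scene [[524.4 161.3  69. ]]
post top [[538.4 241.   52. ]] plate [[570.  293.5   8. ]
 [561.3 212.4   8. ]
 [506.9 217.3   8. ]
 [518.2 297.9   8. ]]
```

>>> drive_tool(deltas=[[2, 0.2, 0, 0], [4, 0.2, 0, 0], [6, 0.2, 0, 0], [8, 0.2, 0, 0], [9.5, 0.2, 0, 0], [10.3, 0.2, 0, 0], [10.3, 0.2, 0, 0], [10.3, 0.2, 0, 0], [10.3, 0.2, 1, 0], [10.3, 0.2, 2.2, 0], [10.3, 0.2, 3.4, 0], [10.3, 0.2, 3.8, 0]])

```text
time_s: 5.3
ee_pos: [533.0, 69.3, 19.4]
orientation: [[0.166, 0.986, -0.003], [0.986, -0.166, -0.0], [-0.001, -0.003, -1.0]]
contact_force: [0.1, -0.0, -2.7]
grip_width: 21.9
```

```bash
python3 - <<'E'
from h import *
a=cap('top'); b=cap('scene'); print(arm.get_obs()['ee_pos'])
B=cv2.resize(b['color'][135:215,260:420,::-1],None,fx=4.5,fy=4.5,interpolation=cv2.INTER_CUBIC)
A=cv2.resize(a['color'][200:250,110:270,::-1],None,fx=4.5,fy=4.5,interpolation=cv2.INTER_CUBIC)
cv2.imwrite('pics/in1.png',np.vstack([A,B]))
E
```

```text
[533.45075826  69.49906753  20.39525319]
```

View pics/in1.png

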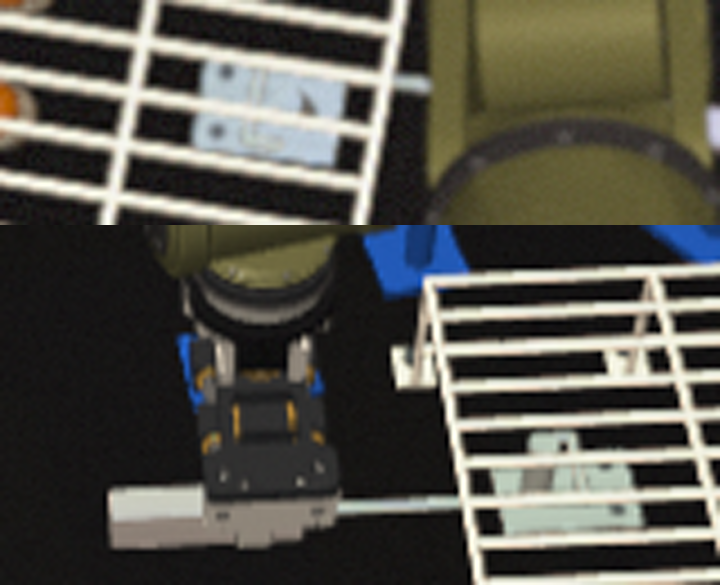

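The scene crop shows the cross-piece behind the post (about (580,475)), with no contact force. I'll lower a little and draw slowly.

>>> drive_tool(deltas=[[0, 0, 0.7, 0], [-0.5, 0, 0.7, 0], [-1, 0, 0.7, 0], [-2, 0, 0.7, 0], [-3.2, 0, 0.7, 0], [-4.6, 0, 0.7, 0], [-6, 0, 0.7, 0], [-7.4, 0, 0.7, 0], [-8.8, 0, 0.7, 0], [-10, 0, 0.7, 0], [-10.8, 0, 0.7, 0], [-11, 0, 0.7, 0]])

```text
time_s: 6.6
ee_pos: [515.7, -39.7, 14.4]
orientation: [[0.166, 0.986, -0.0], [0.986, -0.166, 0.0], [0.0, -0.0, -1.0]]
contact_force: [0.2, 3.3, -2.8]
grip_width: 21.8
```

>>> drive_tool(deltas=[[-0.5, 0, 0, 0], [-1.3, 0, 0, 0], [-2.4, 0, 0, 0], [-3.6, 0, 0, 0], [-4.8, 0, 0, 0], [-6, 0, 0, 0], [-7, 0, 0, 0], [-7.7, 0, 0, 0], [-8, 0, 0, 0], [-8, 0, 0, 0], [-8, 0, 0, 0]])

```text
time_s: 7.7
ee_pos: [502.6, -117.7, 14.5]
orientation: [[0.165, 0.986, 0.0], [0.986, -0.165, -0.0], [-0.0, 0.0, -1.0]]
contact_force: [-0.1, -0.3, -2.4]
grip_width: 21.7
```

```bash
python3 - <<'E'
from h import *
a=cap('top'); b=cap('scene'); o=arm.get_obs(); print(o['ee_pos'],o['contact_force'])
B=cv2.resize(b['color'][130:220,170:350,::-1],None,fx=4,fy=4,interpolation=cv2.INTER_CUBIC)
A=cv2.resize(a['color'][200:250,170:350,::-1],None,fx=4,fy=4,interpolation=cv2.INTER_CUBIC)
cv2.imwrite('pics/dr1.png',np.vstack([A,B]))
E
```

```text
[ 502.63637994 -117.50659044   14.45655456] [ 0.14832283  0.24321907 -2.20120924]
```

View pics/dr1.png

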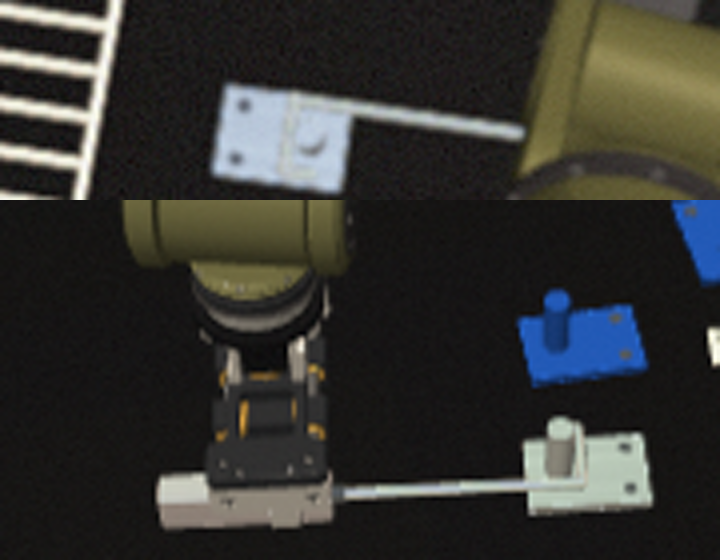

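The bracket is fully out: post at top crop (313,137), guard edge at about x = 100. I lift the hook off, carry the rod towards the robot and lay it down.

>>> drive_tool(deltas=[[0.2, 0, -1, 0], [0.2, 0, -3, 0], [0.2, 0, -5, 0], [0.2, 0, -6, 0], [0.2, 0, -6, 0], [-3, -3, -6, 0], [-6, -6, -6, 0], [-8, -8, -6, 0], [-8.8, -8.9, -6, 0], [-8.8, -8.9, -6, 0], [-8.8, -8.9, -6, 0]])

```text
time_s: 8.9
ee_pos: [400.8, -189.6, 74.3]
orientation: [[0.165, 0.986, 0.0], [0.986, -0.165, 0.0], [0.0, 0.0, -1.0]]
contact_force: [-0.3, 0.4, -1.9]
grip_width: 21.8
```

>>> drive_tool(deltas=[[0, 0, 1.5, 0], [0, 0, 3, 0], [0, 0, 4.5, 0], [0, 0, 5.5, 0], [0, 0, 6.2, 0], [0, 0, 6.6, 0], [0, 0, 6.8, 0], [0, 0, 6.9, 0], [0, 0, 6.95, 0], [0, 0, 6.95, 0], [0, 0, 6.95, 0]])

```text
time_s: 10.0
ee_pos: [400.4, -189.9, 5.2]
orientation: [[0.165, 0.986, 0.0], [0.986, -0.165, -0.0], [-0.0, 0.0, -1.0]]
contact_force: [0.5, -0.2, -2.6]
grip_width: 21.8
```

>>> drive_tool(deltas=[[0, 0, 0.05, 0], [0, 0, 0.05, 0], [0, 0, 0.05, 0]])

```text
time_s: 10.3
ee_pos: [400.4, -189.9, 4.6]
orientation: [[0.165, 0.986, 0.0], [0.986, -0.165, -0.0], [-0.0, 0.0, -1.0]]
contact_force: [0.1, -0.6, -0.5]
grip_width: 22.0
```

>>> drive_tool(deltas=[[0, 0, 0, 0], [0, 0, 0, 0], [0, 0, 0, 0], [0, 0, 0, 0], [0, 0, -1, 0], [0, 0, -4, 0], [0, 0, -8, 0], [0, 0, -12, 0], [0, 0, -12, 0], [0, 0, -12, 0]], gripper=5)

```text
time_s: 11.3
ee_pos: [400.4, -189.9, 125.3]
orientation: [[0.165, 0.986, 0.002], [0.986, -0.165, -0.001], [-0.001, 0.002, -1.0]]
contact_force: [0.5, 0.6, -1.1]
grip_width: 49.7
```

```bash
python3 - <<'E'
from h import *
a=cap('top'); b=cap('scene'); o=arm.get_obs(); print(o['ee_pos'],o['contact_force'])
B=cv2.resize(b['color'][120:230,170:370,::-1],None,fx=4,fy=4,interpolation=cv2.INTER_CUBIC)
A=cv2.resize(a['color'][190:230,180:380,::-1],None,fx=4,fy=4,interpolation=cv2.INTER_CUBIC)
cv2.imwrite('pics/re1.png',np.vstack([A,B]))
E
```

```text
[ 399.74254256 -189.55025759  123.65871097] [ 0.25797476  0.525807   -1.21324716]
```

View pics/re1.png

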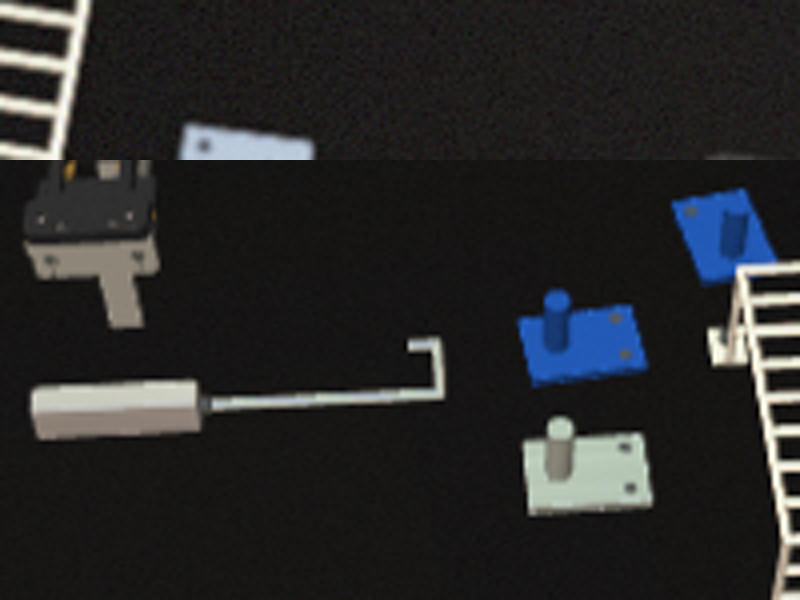

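The rod is released and lies flat on the bench. The bracket stands with its post top at scene crop (560,428). Now I locate the bracket in both views.

```bash
python3 - <<'E'
from h import *
a=cap('top'); b=cap('scene')
s=lambda p:(np.array(p,float)+.5-[0,160])/4-.5+[170,120]
print('sc post',plane(b,[s((560,428))],52).round(1),plane(b,[s((559,470))],8).round(1))
print('sc plate',plane(b,[s(p) for p in[(523,440),(643,433),(652,506),(530,512)]],8).round(1))
c0=proj(a,[[515,78,8]])[0]; u,v=c0.astype(int); g=a['color'][v-35:v+35,u-35:u+35].astype(int)
m=((g.min(2)>90)).astype(np.uint8); k,l,st,_=cv2.connectedComponentsWithStats(m); i=1+np.argmax(st[1:,4])
r=cv2.minAreaRect((np.argwhere(l==i)[:,::-1]+[u-35,v-35]).astype(np.float32)); P=plane(a,cv2.boxPoints(r),8); print('top',r,P.round(1),P.mean(0).round(1))
# post top in top view: print local crop
cv2.imwrite('pics/post.png',cv2.resize(a['color'][v-35:v+35,u-35:u+35,::-1],None,fx=8,fy=8,interpolation=cv2.INTER_CUBIC)); print(u,v)
E
```

```text
sc post [[507.9  61.7  52. ]] [[506.9  62.2   8. ]]
sc plate [[476.7  45.2   8. ]
 [489.  124.    8. ]
 [549.4 113.3   8. ]
 [536.3  35.6   8. ]]
top ((240.1899871826172, 234.16998291015625), (32.951175689697266, 23.193105697631836), 8.13010311126709) [[488.6 122.6   8. ]
 [546.5 114.3   8. ]
 [533.5  32.2   8. ]
 [475.8  41.    8. ]] [511.1  77.5   8. ]
239 232
```

View pics/post.png

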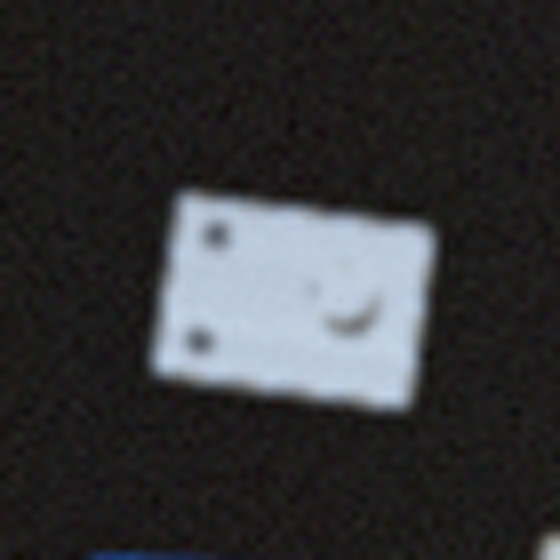

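The views agree on the post at (508,60.5), with plate y axis (0.155,0.988). I move over it with the jaws along the plate's length.

>>> drive_tool(deltas=[[26.5, 6.5, 0, 1.56], [26.5, 6.5, 0, 1.56], [26.5, 6.5, 0, 1.56], [26.5, 6.5, 0, 1.56], [26.5, 6.5, 0, 1.56], [26.5, 6.5, 0, 1.56], [26.5, 6.5, 0, 1.56], [26.5, 6.5, 0, 1.56], [26.5, 6.5, 0, 1.56], [26.5, 6.5, 0, 1.56], [26.5, 6.5, 0, 1.56], [26.5, 6.5, 0, 1.56]])

```text
time_s: 12.7
ee_pos: [507.7, 60.8, 123.4]
orientation: [[0.987, -0.16, -0.002], [-0.16, -0.987, -0.0], [-0.002, 0.0, -1.0]]
contact_force: [0.6, 0.2, -0.1]
grip_width: 49.7
```

>>> drive_tool(deltas=[[0, 0, 0, 0], [0, 0, 2, 0], [0, 0, 5, 0], [0, 0, 8, 0], [0, 0, 10, 0], [0, 0, 11, 0], [0, 0, 11, 0], [0, 0, 11, 0]])

```text
time_s: 13.5
ee_pos: [508.6, 60.8, 15.1]
orientation: [[0.988, -0.154, 0.001], [-0.154, -0.988, 0.0], [0.001, -0.0, -1.0]]
contact_force: [0.4, -0.5, 0.2]
grip_width: 50.1
```

>>> drive_tool(deltas=[[0, 0, 0, 0], [0, 0, 0, 0], [0, 0, 0, 0], [0, 0, 0, 0], [0, 0, 0, 0], [0, 0, 0, 0], [0, 0, 0, 0], [0, 0, 0, 0]], gripper=1, force=50)

```text
time_s: 14.3
ee_pos: [508.2, 60.7, 14.7]
orientation: [[0.988, -0.155, 0.0], [-0.155, -0.988, -0.0], [0.0, 0.0, -1.0]]
contact_force: [-2.0, -1.9, 4.9]
grip_width: 17.5
```

>>> drive_tool(deltas=[[0, 0, -0.5, 0], [0, 0, -2, 0], [0, 0, -4, 0], [0, 0, -6.5, 0], [0, 0, -9, 0], [0, 0, -10, 0], [0, 0, -10, 0]])

```text
time_s: 15.0
ee_pos: [508.5, 60.8, 115.2]
orientation: [[0.988, -0.155, 0.002], [-0.155, -0.988, 0.0], [0.002, -0.0, -1.0]]
contact_force: [-0.0, -1.0, -2.8]
grip_width: 17.3
```

>>> drive_tool(deltas=[[0.4, 2, 0, 0], [1.2, 6, 0, 0], [2, 10, 0, 0], [2.9, 14, 0, 0], [3.7, 18, 0, 0], [4.6, 22, 0, 0], [5.4, 26, 0, 0], [6.2, 30, 0, 0], [7.1, 34, 0, 0], [7.9, 38, 0, 0], [8.5, 41, 0, 0], [8.9, 43, 0, 0]])

```text
time_s: 16.2
ee_pos: [528.6, -379.6, 111.9]
orientation: [[0.988, -0.156, -0.002], [-0.156, -0.988, 0.002], [-0.002, -0.001, -1.0]]
contact_force: [0.1, 0.6, -3.0]
grip_width: 17.0
```

>>> drive_tool(deltas=[[0.4, 2, 0, 0], [0.8, 3.8, 0, 0], [1, 4.7, 0, 0], [1, 4.7, 0, 0], [1, 4.7, 0, 0], [1, 4.7, 0, 0]])

```text
time_s: 16.8
ee_pos: [532.4, -424.9, 114.2]
orientation: [[0.988, -0.154, -0.0], [-0.154, -0.988, 0.0], [-0.0, -0.0, -1.0]]
contact_force: [-0.6, -0.8, -3.8]
grip_width: 17.5
```

```bash
python3 - <<'E'
from h import *
a=cap('top'); b=cap('scene'); o=arm.get_obs(); print(o['ee_pos'],o['contact_force'],o['grip_width'])
B=cv2.resize(b['color'][150:310,40:240,::-1],None,fx=3,fy=3,interpolation=cv2.INTER_CUBIC)
cv2.imwrite('pics/tr1.png',B)
E
```

```text
[ 532.42290589 -425.10916612  114.54307517] [-0.07490782 -0.08848619 -2.30110677] 16.894561106982913
```

View pics/tr1.png

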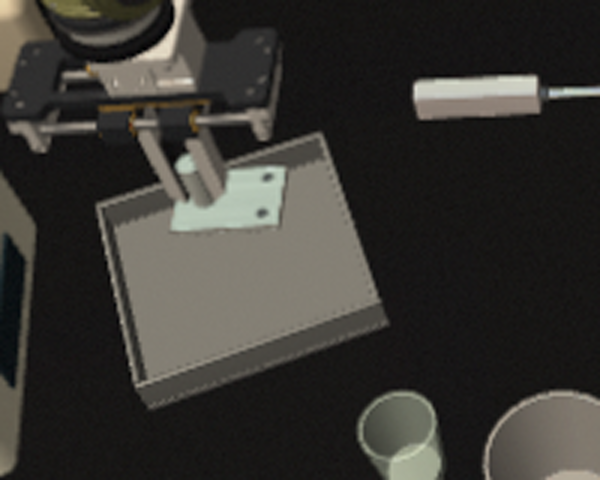

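The bracket is held level over the tray (post at crop (200,180)). I lower it, slowly at the end.

>>> drive_tool(deltas=[[0, 0, 1, 0], [0, 0, 2.5, 0], [0, 0, 4, 0], [0, 0, 5.5, 0], [0, 0, 7, 0], [0, 0, 8, 0], [0, 0, 8.7, 0], [0, 0, 9, 0], [0, 0, 9.2, 0], [0, 0, 9.3, 0], [0, 0, 9.4, 0], [0, 0, 9.4, 0]])

```text
time_s: 18.1
ee_pos: [532.3, -425.9, 20.7]
orientation: [[0.988, -0.155, 0.0], [-0.155, -0.988, -0.0], [0.0, 0.0, -1.0]]
contact_force: [-0.0, -0.4, -3.4]
grip_width: 17.5
```

>>> drive_tool(deltas=[[0, 0, 0.05, 0], [0, 0, 0.1, 0], [0, 0, 0.1, 0], [0, 0, 0.1, 0]])

```text
time_s: 18.5
ee_pos: [532.3, -425.9, 19.8]
orientation: [[0.988, -0.155, 0.0], [-0.155, -0.988, -0.0], [0.0, 0.0, -1.0]]
contact_force: [-0.4, 0.8, 0.8]
grip_width: 16.9
```

It touched the floor: the force went from -3 to +0.8 N. Releasing and lifting away.

>>> drive_tool(deltas=[[0, 0, 0, 0], [0, 0, 0, 0], [0, 0, 0, 0], [0, 0, 0, 0], [0, 0, 0, 0], [0, 0, -1, 0], [0, 0, -4, 0], [0, 0, -8, 0], [0, 0, -12, 0], [0, 0, -12, 0], [0, 0, -12, 0]], gripper=5)

```text
time_s: 19.6
ee_pos: [532.4, -426.0, 140.8]
orientation: [[0.988, -0.155, 0.002], [-0.155, -0.988, -0.001], [0.002, 0.001, -1.0]]
contact_force: [0.7, -0.0, -0.9]
grip_width: 49.9
```

>>> drive_tool(deltas=[[-4, 0, 0, 0], [-8, 0, 0, 0], [-12, 0, 0, 0], [-16, 0, 0, 0], [-20, 0, 0, 0], [-20, 0, 0, 0], [-20, 0, 0, 0], [-20, 0, 0, 0]])

```text
time_s: 20.4
ee_pos: [335.2, -394.9, 139.0]
orientation: [[0.988, -0.154, -0.0], [-0.154, -0.988, 0.0], [-0.0, -0.0, -1.0]]
contact_force: [0.2, 0.1, 0.4]
grip_width: 50.0
```

```bash
python3 - <<'E'
from h import *
a=cap('top'); b=cap('scene'); o=arm.get_obs(); print(o['ee_pos'],o['contact_force'],o['grip_width'],o['time_s'])
save(b,'end_s.png',s=1.4)
s=lambda p:np.array(p,float)/1.4
E
```

```text
[ 335.37082201 -394.79950264  138.97823107] [0.59560893 0.17526435 0.31793499] 49.78930193103829 20.5
```

View pics/end_s.png

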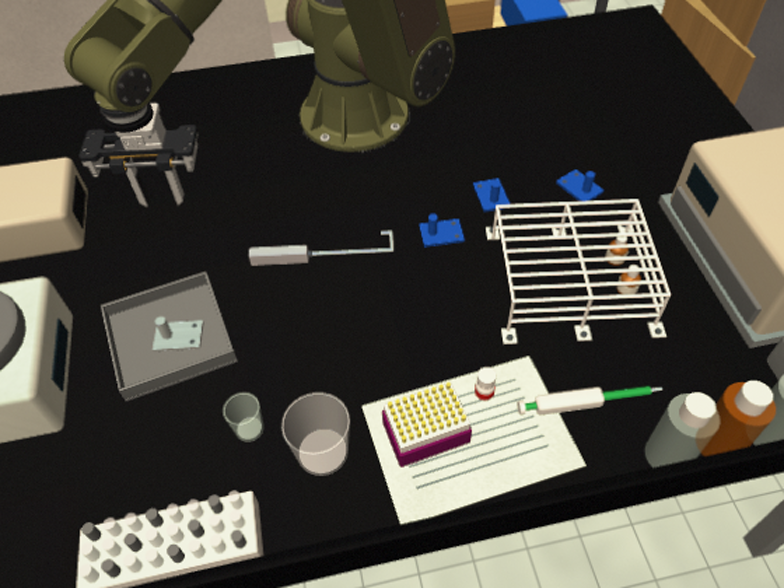

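The bracket stands flat in the tray (post at (163,327)). The rod lies flat at (250–393, 245), clear of the guard and tray. The bottles, jar and glassware look unmoved.

```bash
python3 -c "
from cell import ticket
print(ticket.job_done())"
```

```text
the job is handed in; nothing more can be done
None
```

The job is handed in at about 20.5 s of the 72 s allowed; the system gives no verdict.

**What I did:** I gripped the rod by its handle and passed the hook in over the post through the guard's open end. I lowered it behind the post and drew the bracket out until its post was about 115 mm outside the mouth. I then lifted the hook off and laid the rod flat on the bench on the robot side. I picked the bracket up by its post, lowered it onto the tray floor until it touched, and released it.

**Last checks:**
- **Bracket:** the final picture shows it standing flat on its foot inside the tray.
- **Rod:** it lies flat, well outside the guard and the tray.
- **Bystanders:** the bottles, jar and both glass vessels look unmoved by eye. I did not measure their positions at the end.
- **Robot:** the gripper was clear of everything, with no contact force above sensor noise.
- **Disagreement:** the two cameras' positions differed by about 2–10 mm, mostly around 4 mm. I used rough averages, and no grasp or placement failed because of it.

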